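# Check the pottery balance, then weigh a tumbler

## Robot

A 6-joint arm with a two-finger parallel gripper is mounted at the origin on the work surface. World frame = base frame: x ahead of the robot, y to its left, z up, the work surface at z = 0. Lengths are in mm, angles in rad, forces in N, time in s.
With the tool pointing down it reaches from about 275 to 1000 mm from the base axis. Payload 8.4 kg.
Tool frame: the origin (TCP) lies at the very end of the fingers, on their centre line; the grasp point (between the pads) lies 19 mm behind it (ctrl.pinch_z is the distance from the TCP to the grasp point, in mm); z points along the fingers, y is the line along which they close (so a half turn about z gives the same grasp; the last joint's range is limited). The gripper opens to 85 mm and grips with 20 to 120 N. Pads are 22 mm wide; open, the fingers measure 114 mm over their backs; the gripper's body (76 mm by 85 mm) begins 54 mm behind the grasp point. The pads swing forward as they close: fully open they stand 13 mm farther back than shut.
Start: joints at [-1.268, 0.353, 1.633, -0, 1.155, -0.002], TCP at [187.562, -596.195, 231.281] pointing down, gripper open.
Joint ranges: [-2.63, 2.63], [-0.92, 2.1], [0.06, 2.66], [-1.3, 4.44], [0, 2.69], [-3.02, 3.02]. Speed limits (rad/s): [2.22, 2.22, 2.79, 3.14, 3.14, 3.14].

## Interface

Orientations are given as a unit quaternion [w, x, y, z].
In Python, from bench import ctrl, cams gives the robot as it stands. The module is installed in compiled form; this text tells all that it offers.
- The arm moves only by the tool apply_moves, never from a script. Its argument "moves" is a list of rows, each an object with "hand": the finger opening in m, from 0 to 0.0854; "translation": the shift along the tool's x, y, z in m, a list of three; "twist": the turn about the tool's z in rad. In form: [{"hand": hand, "translation": [tx, ty, tz], "twist": twist}, ...]. A call has 1 to 8 rows; each row shifts and turns the commanded pose from where the row before left it, along the tool's axes as they then stand; what a row does not reach is not made up. A row lasts 1/12 s, in which the tool goes at most 41.7 mm and 7.16 degrees, less where a joint would pass 70% of its speed; a pose out of reach is approached as far as the arm can. A call with a gripper value outside its range is refused whole. The fingers move at their own pace and stop on an object; "newtons" is the grip in N (left out, the last holds). Time passes only in rows, so rows that do not move let the fingers close. It gives the time, the measured TCP pose, the force, the opening and the grip force at its end, in the units of the state.
- ctrl.get_state(): the state, without advancing time (a new reading comes with each control period).
- cams.capture(name): name is "side" or "top" or "wrist"; returns the picture (400x640x3 uint8, red, green, blue); there is no depth.
- cams.camera_params(name): a dict with "camera_matrix" (3x3 intrinsics, pixels), "R" (3x3) and "t" (3): a world point X has camera coordinates R X + t. Camera axes: x right, y down, z forward; pixel columns grow to the right and rows downward; lengths in mm; the calibration is good to about 2 mm. The wrist camera is an equidistant fisheye: a pixel r from the principal point sees the ray r / f radians off the axis. A picture is of the moment at which its call begins: read the wrist's pose just before it. camera_params takes no time and is no camera call; for the wrist camera it gives the pose at the moment of the call.
- ctrl.close_job(): hands the job in; it is judged then, once.
Trained networks look in the newest picture that a camera, given by its name, has taken for a name from the list of things; names that differ only in an ending like _2 or _b are one class to them, and where a whole thing is asked for, a point or a joint stands for the part that bears it (a point fixed in the world has none). Each returns a list of dicts, best first, with "p" (0 to 1); they miss things now and then, are a little off and sometimes report something else, mostly with a low value. They report only what shows in the picture. A call takes as long as a camera call.
- cams.cut_out(camera, query): "pixels" (400x640 bool, what is visible of it) and "centre" ([row, column] in pixels, amid what is visible of it).
- cams.landmark_of(camera, query): "centre" ([row, column] in pixels: a listed point, or the origin of a listed thing).
The state is a dict: "time_s": time; "joints": joint angles; "qd": joint speeds; "joint_torque": joint torques, N m; "position": TCP position; "ee_rot": TCP orientation; "ft_force": force on the tool from outside, world axes, zero at the start; "moment": the same for the moment, N m; "grip_width": finger opening in mm; "grasp_force": force on a finger pad.
Only numpy, scipy, OpenCV 4.12 (cv2) and the standard library are available. Lean on these libraries where they do the work, as an engineer would, in place of code of your own. Each camera call takes 0.05 s, during which the arm holds its last target. There are 200 camera calls.

## Task

Clear the balance by hanging the ear defenders that stand on its pan over the horizontal rail, one cup either side of the bar, then check it: set the large check weight gently in the centre of the pan, let go of it for about a second until the pan is still, and put it back upright on its wooden board. Then stand the tall unglazed tumbler, kept upright all the way, in the centre of the pan for weighing. Never drop things on the pan or push it down hard, and leave the small weight and everything else standing where it is.

Things in the scene. Friction and masses are not known exactly. Their poses are not given: they have to be found in the camera images.
- pan (a joint): the balance's round steel pan sinks vertically on a spring: joint value 0 = empty, at the top; grows downward (m), stop at 0.024. Spring 0.8 N/mm, with about 0.6 N of preload; the large weight sinks it about 8.5 mm, ear defenders or tumbler about 2 mm
- pan_center (a point): centre of the top face of the pan, a plain steel disc 180 mm across and 8 mm thick with a dark centre spot and ring, 76 mm above the table when empty; moves with the pan. It stands on a grey housing 240 x 200 x 40 mm, which may be turned; the point's axes turn with the housing, z up
- ears: black ear defenders standing upright on their cups on the pan, 150 mm wide and high, 0.2 kg. Origin: centre of the underside, between the cups; y from cup to cup, z up to the headband. Cups 60 mm (x) by 80 mm high, inner faces at y = +-39 mm, outer +-75 mm. Pad on top of the band: 32 mm (x), 60 mm (y), 20 mm thick, top at z = 150 mm: grip across its 32 mm
- ears_seat (a point): centre of the underside of the headband pad (130 mm above the underside of the cups): the point that rests on the bar when hung; axes as ears
- rail_mid (a point): middle of the axis of the horizontal steel bar of the rail, 16 mm thick and 260 mm long on a post at each end, axis 155 mm above the table. The bar runs along this point's y; z up. The rail is fixed but stands elsewhere and turned each time
- board: fixed plain wooden board 110 (x) by 210 (y) by 15 mm, home of the two check weights, which stand about 110 mm apart along its y; origin: centre of its underside, so its top is 15 mm above
- big_weight: the large steel check weight, 0.75 kg: round, 60 mm across the base, 64 mm high, with a 34 mm knob on a narrow neck (knob from 45 to 64 mm up; base up to 30 mm). Origin: centre of its underside, z up. Stands on the board at either place
- small_weight: the small steel check weight of the same form, 42 mm across, 45 mm high, on the board's other place; leave alone. Origin: centre of its underside
- tumbler: tall straight-sided unglazed plaster-white tumbler without a handle, 58 mm across (52 mm at the foot), 100 mm high, wall 4 mm, 0.18 to 0.26 kg. Origin: centre of its underside, z up
- mug: unglazed mug with a handle, 76 mm across, 75 mm high; leave alone. Origin: centre of its underside
- bowl: low unglazed bowl, 116 mm across, 50 mm high; leave alone. Origin: centre of its underside
- jar: white closed jar, 70 mm across, 90 mm high, to the right of the balance; leave alone
- brush: brush, 170 mm long, lying beyond the balance; leave alone
- spatula: wooden-handled spatula, 190 mm long, lying beyond the balance; leave alone
- claw: dark claw-like sculpture, about 120 mm high, at the left; leave alone

How it is judged (in metres and radians):
On the way, in this order (a step that is already met when the one before it is completed fails the run):
1. the ear defenders hang over the rail's bar, released (x of ears_seat in the frame of rail_mid between -0.03 and 0.03 m and y of ears_seat in the frame of rail_mid between -0.1 and 0.1 m and z of ears_seat in the frame of rail_mid between 0.002 and 0.02 m and angle between ears's own z axis and vertical below 0.35 rad and contact force between the fingers and ears below 0.1 N and linear speed of ears below 0.03 m/s), for 0.2 s.
2. the large weight rests, released, within 18 mm of the pan's centre, the pan still (horizontal distance between big_weight and pan_center below 0.018 m and z of big_weight in the frame of pan_center between -0.004 and 0.004 m and angle between big_weight's own z axis and vertical below 0.1 rad and velocity of joint pan between -0.01 and 0.01 m/s and contact force between the fingers and big_weight below 0.1 N and linear speed of big_weight below 0.03 m/s and value of joint pan above 0.006 m), for 0.4 s.
3. the large weight stands on its board again, released (x of big_weight in the frame of board between -0.05 and 0.05 m and y of big_weight in the frame of board between -0.1 and 0.1 m and z of big_weight in the frame of board between 0.01 and 0.02 m and angle between big_weight's own z axis and vertical below 0.1 rad and contact force between the fingers and big_weight below 0.1 N and linear speed of big_weight below 0.03 m/s), for 0.2 s.
At the end, for the whole second after the job is handed in: Tumbler upright on the pan within 18 mm of its centre, pan still; ear defenders hung with the pad on the bar (within 30 mm across, 100 mm along from its middle, tilt under 0.35 rad); large weight upright on the board; all released and at rest (all of step 1 and all of step 3 and horizontal distance between tumbler and pan_center below 0.018 m and z of tumbler in the frame of pan_center between -0.004 and 0.004 m and angle between tumbler's own z axis and vertical below 0.1 rad and velocity of joint pan between -0.01 and 0.01 m/s and contact force between the fingers and tumbler below 0.1 N and linear speed of tumbler below 0.03 m/s); the robot touches nothing.
It fails at once if a bystander (small weight, mug, bowl, jar, brush, spatula, claw sculpture) is moved more than 30 mm or knocked over (distance of any of small_weight, mug, bowl, jar, brush, spatula, claw from where it was at the start of the episode above 0.03 m or angle between any of small_weight, mug, bowl, jar, claw's own z axis and vertical above 0.5 rad).
It fails at once if the pan is driven down near its bottom stop (more than 21 mm of its 24 mm): something dropped or pressed on it (value of joint pan above 0.021 m).
It fails at once if the tumbler is tipped over (beyond 0.6 rad) (angle between tumbler's own z axis and vertical above 0.6 rad).
It fails at once if something is dropped on the pan or it is struck: it sinks faster than 0.35 m/s (velocity of joint pan above 0.35 m/s).
It also fails if it takes over 72 s, if anything falls off the work surface, if the arm or the gripper's body presses on something with over 40 N, if the wrist force passes 120 N, or if a joint passes its speed limit or range.

## Working session

There is one attempt and no reset: what is moved stays moved. The work goes in short steps, Python scripts to look and compute and a tool call to move; the robot and the scene stay as the last step left them, time stands still between calls to the robot, and variables do not carry over. Pictures are saved under pics/ and viewed, at most 13 in all, crops included, and the job is handed in when it is done.

Besides the shell and the picture viewer there is one more tool, called after "Request:" as a command line: name --argument value ..., lists and objects as JSON in quotes. apply_moves: Moves the arm, as the interface text tells. Its arguments: {"type":"object","properties":{"moves":{"type":"array"},"newtons":{"type":"number"}},"required":["moves"]}

```bash
mkdir -p pics; cat > h.py <<'E'
import numpy as np, cv2
from bench import ctrl, cams
def ray(cam,rc,P=None):
    P=P or cams.camera_params(cam); K=np.array(P["camera_matrix"]);R=np.array(P["R"]);t=np.array(P["t"]).ravel()
    r,c=rc; x=(c-K[0,2])/K[0,0]; y=(r-K[1,2])/K[1,1]
    if cam=="wrist":
        th=np.hypot(x,y); d=np.array([x/th*np.sin(th),y/th*np.sin(th),np.cos(th)]) if th>1e-9 else np.array([0,0,1.])
    else: d=np.array([x,y,1.])
    d=R.T@d; return -R.T@t, d/np.linalg.norm(d)
def onz(cam,rc,z,P=None):
    o,d=ray(cam,rc,P); return o+d*(z-o[2])/d[2]
def tri(rays):
    A=np.zeros((3,3));b=np.zeros(3)
    for o,d in rays:
        M=np.eye(3)-np.outer(d,d);A+=M;b+=M@o
    X=np.linalg.solve(A,b); return X,[np.linalg.norm((np.eye(3)-np.outer(d,d))@(X-o)) for o,d in rays]
def save(cam,name):
    im=cams.capture(cam); cv2.imwrite(f"pics/{name}.png",im[:,:,::-1]); return im
E
python3 - <<'E'
from h import *
np.set_printoptions(precision=1,suppress=True)
ims=[save(c,c+"0") for c in("side","top","wrist")]
cv2.imwrite("pics/st.png",np.vstack([ims[0],ims[1]])[:,:,::-1][:, :])
for c in("side","top","wrist"):
    o,d=ray(c,(200,320)); print(c,o,d)
for q,z in [("pan_center",76),("ears",76),("ears_seat",206),("rail_mid",155),("board",0),("big_weight",15),("small_weight",15),("tumbler",0),("mug",0),("bowl",0),("jar",0)]:
    rays=[]
    for c in("side","top"):
        for L in cams.landmark_of(c,q)[:1]:
            r=L["centre"]; print(q,c,"%.2f"%L["p"],np.array(r),onz(c,r,z)); rays.append(ray(c,r))
    if len(rays)==2: print("   tri",*tri(rays))
E
```

```text
side [ 404.9 1172.9 1334.3] [ 0.1 -0.7 -0.7]
top [ 430.8   86.9 1213.3] [ 0.1  0.  -1. ]
wrist [ 262.2 -572.4  373.2] [-0.3 -0.1 -1. ]
pan_center side 0.94 [178.2 319.1] [607.2 -60.1  76. ]
pan_center top 0.92 [193.9 376.2] [603.8 -61.5  76. ]
   tri [605.8 -61.8  74.1] [np.float64(1.6815241192517933), np.float64(1.6815241192517407)]
ears side 0.67 [176.4 320.2] [604.6 -70.   76. ]
ears top 0.79 [192.7 376.8] [607.5 -63.3  76. ]
   tri [604.7 -62.2  84.1] [np.float64(1.4305604630869828), np.float64(1.4305604630872066)]
ears_seat side 0.94 [153.4 317.8] [609.6 -53.3 206. ]
ears_seat top 0.78 [187.9 383. ] [600.2 -62.7 206. ]
   tri [606.8 -64.4 195. ] [np.float64(4.674813988437396), np.float64(4.674813988437294)]
rail_mid side 0.63 [248.  297.6] [613.7 324.1 155. ]
rail_mid top 0.71 [193.1 240.9] [592.5 325.9 155. ]
   tri [602.8 326.2 156.6] [np.float64(10.437076310163382), np.float64(10.437076310163397)]
board top 0.66 [231.5 451.4] [ 496.8 -306.     0. ]
big_weight side 0.54 [138.4 361. ] [ 477.7 -379.8   15. ]
big_weight top 0.54 [233.2 473.5] [ 491.1 -369.3   15. ]
   tri [ 483.7
[... 361 characters left out ...]
250.5 290.6] [434.9 198.8   0. ]
   tri [437.6 198.8   0.8] [np.float64(2.762755495248209), np.float64(2.7627554952482716)]
mug side 0.79 [202.8 377.6] [382.3 -37.6   0. ]
mug top 0.64 [271.3 366.9] [372.  -39.5   0. ]
   tri [377.1 -39.5  -1.6] [np.float64(5.164638821522831), np.float64(5.164638821522923)]
bowl side 0.91 [176.9 390.9] [ 340.1 -182.3    0. ]
bowl top 0.92 [285.5 406.1] [ 329.5 -160.2    0. ]
   tri [ 336.7 -154.1   28.5] [np.float64(4.818645037013785), np.float64(4.818645037013777)]
jar side 0.91 [154.1 304.1] [ 702.5 -264.8    0. ]
jar top 0.62 [230.  476.5] [ 501.9 -384.9    0. ]
   tri [ 615.4 -393.1  -91.4] [np.float64(111.43613075276681), np.float64(111.43613075276693)]
```

```bash
python3 - <<'E'
import cv2
a=cv2.imread("pics/top0.png")[110:330,180:540]; b=cv2.imread("pics/side0.png")[90:310,180:540]
cv2.imwrite("pics/st.png",cv2.resize(cv2.vconcat([a,b]),None,fx=1.36,fy=1.36,interpolation=cv2.INTER_CUBIC))
cv2.imwrite("pics/t2.png",cv2.resize(a,None,fx=2.2,fy=2.2,interpolation=cv2.INTER_CUBIC))
cv2.imwrite("pics/s2.png",cv2.resize(b,None,fx=2.2,fy=2.2,interpolation=cv2.INTER_CUBIC))
E
```

```text
(no output)
```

View pics/t2.png

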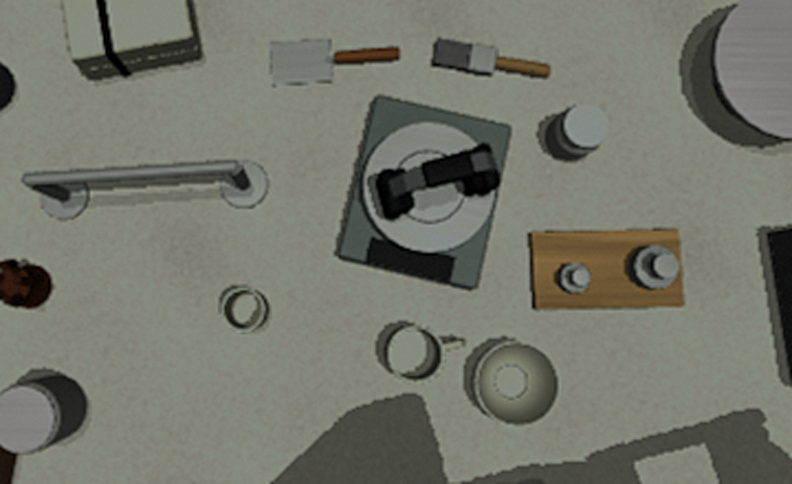

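View pics/s2.png

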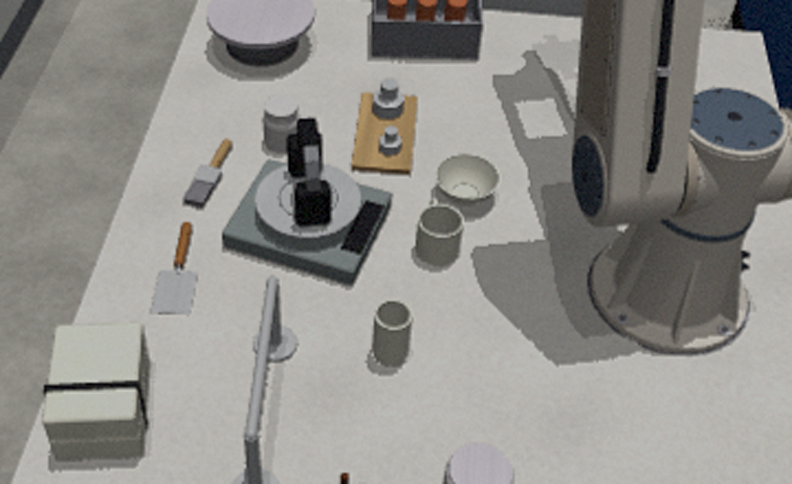

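The top view shows the ear defenders on the pan at about (440,175) in the crop with a yaw of about 0.29. The bar runs from (25,180) to (240,167). The large weight is on the far (right) end of the board at (655,265), with the tumbler at (245,308), the mug at (410,350) and the bowl at (515,382). The side view agrees, and the bar runs from (252,440) to (272,282) in that crop.

```bash
cat >> h.py <<'E'
from scipy.spatial.transform import Rotation as Rn
np.set_printoptions(precision=1,suppress=True)
def yaw_y():  # heading of tool y in world
    s=ctrl.get_state(); q=s["ee_rot"]; M=Rn.from_quat([q[1],q[2],q[3],q[0]]).as_matrix(); return s,M
def plan(target,heading=None):
    s,M=yaw_y(); p=np.array(s["position"]); a=np.arctan2(M[1,1],M[0,1]); tw=0
    if heading is not None:
        d=(heading-a+np.pi/2)%np.pi-np.pi/2; tw=-d
    M2=M@Rn.from_euler('z',tw).as_matrix()
    v=np.array(target)-p
    print("t%.2f pos"%s["time_s"],p,"yhead %.3f"%a,"zaxis",M[:,2].round(3),"grip %.1f %.1f"%(s["grip_width"],s["grasp_force"]),"F",np.array(s["ft_force"]))
    print("q",np.round(s["joints"],2),"twist %.3f"%tw,"| shift before twist",M.T@v,"after twist",M2.T@v)
E
python3 - <<'E'
from h import *
plan([605,-62,330],0.29)
f=lambda c,r:(r/2.2+110,c/2.2+180); g=lambda c,r:(r/2.2+90,c/2.2+180)
a,b=onz("top",f(25,180),155),onz("top",f(240,167),155); c,d=onz("side",g(252,440),155),onz("side",g(272,282),155)
print(a,b,c,d,(a+b)/2,np.arctan2(-(a-b)[0],(a-b)[1]),np.arctan2(-(c-d)[0],(c-d)[1]))
p,q=onz("top",f(392,195),116),onz("top",f(483,168),116); print(p,q,(p+q)/2,np.arctan2(-(p-q)[0],(p-q)[1]))
E
```

```text
t1.25 pos [ 187.6 -596.2  231.3] yhead -1.266 zaxis [ 0.  0. -1.] grip 85.7 0.0 F [ 0.5 -0.1 -0.6]
q [-1.3  0.3  1.6  0.   1.2 -0. ] twist -1.556 | shift before twist [ 558.5 -384.3  -98.7] after twist [392.5 552.7 -98.7]
[595.6 464.7 155. ] [613.4 191.6 155. ] [595.2 470.9 155. ] [616.2 204.2 155. ] [604.5 328.2 155. ] 0.06518009624962413 0.07832022721588114
[583.7  -4.3 116. ] [ 620.  -123.9  116. ] [601.9 -64.1 116. ] 0.29460286809105446
```

Request:
apply_moves --moves '[{"hand": 0.085, "translation": [0, 0, -0.0125], "twist": -0.12}, {"hand": 0.085, "translation": [0, 0, -0.0125], "twist": -0.12}, {"hand": 0.085, "translation": [0, 0, -0.0125], "twist": -0.12}, {"hand": 0.085, "translation": [0, 0, -0.0125], "twist": -0.12}, {"hand": 0.085, "translation": [0, 0, -0.0125], "twist": -0.12}, {"hand": 0.085, "translation": [0, 0, -0.0125], "twist": -0.12}, {"hand": 0.085, "translation": [0, 0, -0.0125], "twist": -0.12}, {"hand": 0.085, "translation": [0, 0, -0.0125], "twist": -0.12}]'

```text
time_s: 1.92
position: [187.5, -596.1, 331.9]
ee_rot: [-0.0, 0.805, 0.593, 0.0]
ft_force: [0.3, 0.2, 0.5]
grip_width: 85.0
grasp_force: 0.0
```

Request:
apply_moves --moves '[{"hand": 0.085, "translation": [0, 0, 0], "twist": -0.12}, {"hand": 0.085, "translation": [0, 0, 0], "twist": -0.12}, {"hand": 0.085, "translation": [0, 0, 0], "twist": -0.12}, {"hand": 0.085, "translation": [0, 0, 0], "twist": -0.12}, {"hand": 0.085, "translation": [0, 0, 0], "twist": -0.116}, {"hand": 0.085, "translation": [0.02, 0.028, 0], "twist": 0}, {"hand": 0.085, "translation": [0.022, 0.031, 0], "twist": 0}, {"hand": 0.085, "translation": [0.022, 0.031, 0], "twist": 0}]'

```text
time_s: 2.58
position: [255.7, -508.3, 331.0]
ee_rot: [-0.0, 0.598, 0.801, 0.0]
ft_force: [-0.3, -0.9, -0.1]
grip_width: 85.0
grasp_force: 0.0
```

Request:
apply_moves --moves '[{"hand": 0.085, "translation": [0.022, 0.031, 0], "twist": 0}, {"hand": 0.085, "translation": [0.022, 0.031, 0], "twist": 0}, {"hand": 0.085, "translation": [0.022, 0.031, 0], "twist": 0}, {"hand": 0.085, "translation": [0.022, 0.031, 0], "twist": 0}, {"hand": 0.085, "translation": [0.022, 0.031, 0], "twist": 0}, {"hand": 0.085, "translation": [0.022, 0.031, 0], "twist": 0}, {"hand": 0.085, "translation": [0.022, 0.031, 0], "twist": 0}, {"hand": 0.085, "translation": [0.022, 0.031, 0], "twist": 0}]'

```text
time_s: 3.25
position: [443.7, -267.9, 331.6]
ee_rot: [0.0, 0.598, 0.802, 0.0]
ft_force: [-0.2, -1.0, 0.4]
grip_width: 84.8
grasp_force: 0.0
```

Request:
apply_moves --moves '[{"hand": 0.085, "translation": [0.022, 0.031, 0], "twist": 0}, {"hand": 0.085, "translation": [0.022, 0.031, 0], "twist": 0}, {"hand": 0.085, "translation": [0.022, 0.031, 0], "twist": 0}, {"hand": 0.085, "translation": [0.022, 0.031, 0], "twist": 0}, {"hand": 0.085, "translation": [0.022, 0.031, 0], "twist": 0}, {"hand": 0.085, "translation": [0.022, 0.031, 0], "twist": 0}, {"hand": 0.085, "translation": [0.022, 0.032, 0], "twist": 0}, {"hand": 0.085, "translation": [0, 0, 0], "twist": 0}]'

```text
time_s: 3.92
position: [611.0, -54.6, 330.9]
ee_rot: [-0.0, 0.596, 0.803, 0.001]
ft_force: [-1.0, -1.2, -0.0]
grip_width: 85.1
grasp_force: 0.0
```

```bash
python3 - <<'E'
from h import *
P=cams.camera_params("wrist"); im=save("wrist","w1")
L=cams.landmark_of("wrist","ears_seat"); print([(round(l["p"],2),np.array(l["centre"]),onz("wrist",l["centre"],204,P)) for l in L[:2]])
L=cams.landmark_of("wrist","pan_center"); print([(round(l["p"],2),onz("wrist",l["centre"],74,P)) for l in L[:2]])
c=cams.cut_out("wrist","ears")[0]; print(c["p"],c["centre"]); m=c["pixels"]
o=im.copy(); o[m]=o[m]//2+np.array([120,0,0],np.uint8); cv2.imwrite("pics/w1o.png",o[:,:,::-1])
plan([605,-62,206])
E
```

```text
[(0.93, array([203.9, 315.8]), array([605.5, -64.4, 204. ]))]
[(0.63, array([607.1, -53.5,  74. ]))]
0.81 [186.0, 317.9]
t4.12 pos [607.1 -60.1 331.1] yhead 0.290 zaxis [-0. -0. -1.] grip 85.0 0.0 F [-1.1  0.   0.6]
q [-0.1  0.2  1.6 -0.   1.3 -0.4] twist 0.000 | shift before twist [ -1.2  -2.5 125.1] after twist [ -1.2  -2.5 125.1]
```

View pics/w1.png

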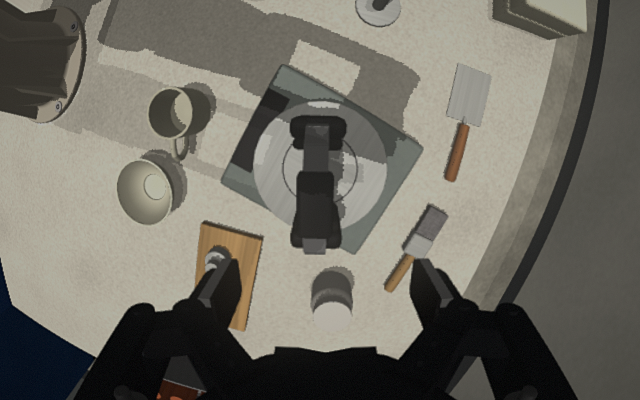

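The wrist view shows the pad centred near (316,210) and the band running vertically in the image, so the grip axis is aligned. I'm descending to grip.

Request:
apply_moves --moves '[{"hand": 0.06, "translation": [-0.004, -0.003, 0.025], "twist": 0}, {"hand": 0.06, "translation": [0, 0, 0.025], "twist": 0}, {"hand": 0.06, "translation": [0, 0, 0.025], "twist": 0}, {"hand": 0.06, "translation": [0, 0, 0.025], "twist": 0}, {"hand": 0.06, "translation": [0, 0, 0.015], "twist": 0}, {"hand": 0.06, "translation": [0, 0, 0.01], "twist": 0}, {"hand": 0.06, "translation": [0, 0, 0], "twist": 0}, {"hand": 0.06, "translation": [0, 0, 0], "twist": 0}]' --newtons 40

```text
time_s: 4.78
position: [605.8, -65.1, 206.7]
ee_rot: [0.0, 0.598, 0.802, -0.0]
ft_force: [1.0, 0.3, 0.9]
grip_width: 60.1
grasp_force: 0.0
```

Request:
apply_moves --moves '[{"hand": 0.02, "translation": [0, 0, 0], "twist": 0}, {"hand": 0.02, "translation": [0, 0, 0], "twist": 0}, {"hand": 0.02, "translation": [0, 0, 0], "twist": 0}, {"hand": 0.02, "translation": [0, 0, 0], "twist": 0}, {"hand": 0.02, "translation": [0, 0, 0], "twist": 0}, {"hand": 0.02, "translation": [0, 0, 0], "twist": 0}]'

```text
time_s: 5.28
position: [606.4, -64.4, 206.8]
ee_rot: [0.001, 0.597, 0.802, 0.0]
ft_force: [0.9, -1.1, 1.1]
grip_width: 30.9
grasp_force: 43.9
```

Request:
apply_moves --moves '[{"hand": 0.02, "translation": [0, 0, -0.008], "twist": 0}, {"hand": 0.02, "translation": [0, 0, -0.015], "twist": 0}, {"hand": 0.02, "translation": [0, 0, -0.025], "twist": -0.05}, {"hand": 0.02, "translation": [0, 0, -0.025], "twist": -0.11}, {"hand": 0.02, "translation": [0, 0, -0.025], "twist": -0.11}, {"hand": 0.02, "translation": [0, 0, -0.025], "twist": -0.11}, {"hand": 0.02, "translation": [0, 0, -0.025], "twist": -0.11}, {"hand": 0.02, "translation": [0, 0, -0.017], "twist": -0.11}]'

```text
time_s: 5.95
position: [606.0, -64.2, 374.1]
ee_rot: [0.001, 0.331, 0.944, 0.0]
ft_force: [0.1, -1.1, -1.9]
grip_width: 30.9
grasp_force: 43.6
```

Request:
apply_moves --moves '[{"hand": 0.02, "translation": [0, 0, 0], "twist": -0.11}, {"hand": 0.02, "translation": [0, 0, 0], "twist": -0.11}, {"hand": 0.02, "translation": [0, 0, 0], "twist": -0.11}, {"hand": 0.02, "translation": [0, 0, 0], "twist": -0.11}, {"hand": 0.02, "translation": [0, 0, 0], "twist": -0.11}, {"hand": 0.02, "translation": [0, 0, 0], "twist": -0.11}, {"hand": 0.02, "translation": [0, 0, 0], "twist": -0.091}, {"hand": 0.02, "translation": [-0.001, 0.015, 0], "twist": 0}]'

```text
time_s: 6.62
position: [605.4, -50.7, 371.2]
ee_rot: [-0.001, -0.037, 0.999, -0.0]
ft_force: [0.0, 0.4, -1.4]
grip_width: 31.0
grasp_force: 43.6
```

Request:
apply_moves --moves '[{"hand": 0.02, "translation": [-0.002, 0.026, 0], "twist": 0}, {"hand": 0.02, "translation": [-0.002, 0.034, 0], "twist": 0}, {"hand": 0.02, "translation": [-0.002, 0.034, 0], "twist": 0}, {"hand": 0.02, "translation": [-0.002, 0.034, 0], "twist": 0}, {"hand": 0.02, "translation": [-0.002, 0.034, 0], "twist": 0}, {"hand": 0.02, "translation": [-0.002, 0.034, 0], "twist": 0}, {"hand": 0.02, "translation": [-0.002, 0.034, 0], "twist": 0}, {"hand": 0.02, "translation": [-0.002, 0.034, 0], "twist": 0}]'

```text
time_s: 7.28
position: [602.3, 217.6, 371.4]
ee_rot: [-0.0, -0.034, 0.999, 0.0]
ft_force: [1.4, -0.3, -2.4]
grip_width: 30.7
grasp_force: 43.6
```

Request:
apply_moves --moves '[{"hand": 0.02, "translation": [-0.003, 0.034, 0], "twist": 0}, {"hand": 0.02, "translation": [-0.003, 0.03, 0], "twist": 0}, {"hand": 0.02, "translation": [-0.002, 0.025, 0], "twist": 0}, {"hand": 0.02, "translation": [-0.001, 0.015, 0], "twist": 0}, {"hand": 0.02, "translation": [0, 0.008, 0], "twist": 0}, {"hand": 0.02, "translation": [0, 0, 0], "twist": 0}, {"hand": 0.02, "translation": [0, 0, 0], "twist": 0}]'

```text
time_s: 7.87
position: [604.2, 326.9, 371.2]
ee_rot: [-0.0, -0.035, 0.999, -0.0]
ft_force: [0.0, -1.0, -1.8]
grip_width: 31.0
grasp_force: 43.6
```

```bash
python3 - <<'E'
from h import *
a=save("side","s3"); b=save("top","t3"); P=cams.camera_params("wrist"); w=save("wrist","w3")
L=cams.landmark_of("wrist","rail_mid"); print([(round(l["p"],2),np.array(l["centre"]),onz("wrist",l["centre"],155,P)) for l in L[:2]])
for c in("side","top"):
    L=cams.landmark_of(c,"ears_seat")[:1]; print([(l["p"],onz(c,l["centre"],375)) for l in L])
    L=cams.landmark_of(c,"pan_center")[:1]; print([(l["p"],onz(c,l["centre"],76)) for l in L])
cv2.imwrite("pics/c3.png",np.vstack([np.hstack([a[130:330,200:500],b[100:300,180:480]]),cv2.resize(w,(600,375))])[:,:,::-1])
plan([604.5,328.2,165.7],1.641)
E
```

```text
[]
[(0.64, array([595.9, 340.9, 375. ]))]
[(0.91, array([600.8, -57.8,  76. ]))]
[(0.23, array([684.5,  71.1, 375. ]))]
[(0.85, array([607.5, -71.1,  76. ]))]
t8.27 pos [604.6 326.9 371.4] yhead 1.640 zaxis [ 0.  0. -1.] grip 31.0 43.6 F [ 0.1 -0.5 -1.9]
q [ 0.5  0.4  1.3 -0.   1.5 -1.1] twist -0.001 | shift before twist [  0.1   1.3 205.7] after twist [  0.1   1.3 205.7]
```

View pics/c3.png

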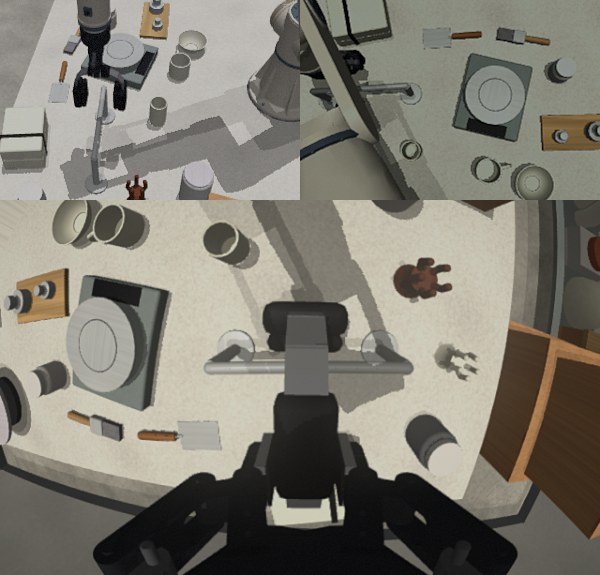

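The combined picture shows the ear defenders held above the bar. In the wrist part the bar spans (208,366) to (410,366), horizontal and centred under the pad. The pan is now clear at about (105,340).

```bash
python3 - <<'E'
from h import *
P=cams.camera_params("wrist"); k=640/600
a=onz("wrist",(166*k,210*k),155,P); b=onz("wrist",(166*k,408*k),155,P); print(a,b,(a+b)/2,np.arctan2(-(b-a)[0],(b-a)[1]))
for c in("top","side"):
    L=cams.cut_out(c,"pan_center")[:1]
    for l in L:
        m=l["pixels"].astype(np.uint8); ct=max(cv2.findContours(m,0,2)[0],key=cv2.contourArea); e=cv2.fitEllipse(cv2.convexHull(ct)); bb=cv2.boundingRect(ct)
        print(c,l["p"],e,bb,onz(c,(e[0][1],e[0][0]),76))
E
```

```text
[615.4 202.8 155. ] [597.  462.8 155. ] [606.2 332.8 155. ] 0.07038770290608651
top 0.57 ((374.9178161621094, 194.91590881347656), (58.96772384643555, 60.71931076049805), 138.0682830810547) (345, 166, 60, 59) [600.7 -57.6  76. ]
side 0.84 ((321.1979064941406, 181.1597442626953), (36.47996520996094, 44.729122161865234), 74.99838256835938) (302, 163, 42, 36) [597.2 -46.   76. ]
```

Request:
apply_moves --moves '[{"hand": 0.02, "translation": [-0.001, 0.003, 0.025], "twist": 0}, {"hand": 0.02, "translation": [0, 0, 0.035], "twist": 0}, {"hand": 0.02, "translation": [0, 0, 0.035], "twist": 0}, {"hand": 0.02, "translation": [0, 0, 0.035], "twist": 0}, {"hand": 0.02, "translation": [0, 0, 0.03], "twist": 0}, {"hand": 0.02, "translation": [0, 0, 0.02], "twist": 0}, {"hand": 0.02, "translation": [0, 0, 0.01], "twist": 0}, {"hand": 0.02, "translation": [0, 0, 0.006], "twist": 0}]'

```text
time_s: 9.03
position: [604.7, 330.2, 173.7]
ee_rot: [-0.001, -0.035, 0.999, -0.0]
ft_force: [0.3, -0.5, -1.9]
grip_width: 31.0
grasp_force: 43.6
```

Request:
apply_moves --moves '[{"hand": 0.02, "translation": [0, 0, 0.004], "twist": 0}, {"hand": 0.02, "translation": [0, 0, 0.002], "twist": 0}, {"hand": 0.02, "translation": [0, 0, 0.002], "twist": 0}, {"hand": 0.02, "translation": [0, 0, 0], "twist": 0}, {"hand": 0.02, "translation": [0, 0, 0], "twist": 0}]'

```text
time_s: 9.45
position: [605.7, 330.8, 168.3]
ee_rot: [0.001, -0.035, 0.999, 0.0]
ft_force: [-0.3, 0.1, -1.4]
grip_width: 30.9
grasp_force: 43.6
```

Request:
apply_moves --moves '[{"hand": 0.02, "translation": [0, 0, 0.001], "twist": 0}, {"hand": 0.02, "translation": [0, 0, 0.001], "twist": 0}, {"hand": 0.02, "translation": [0, 0, 0], "twist": 0}, {"hand": 0.02, "translation": [0, 0, 0], "twist": 0}]'

```text
time_s: 9.78
position: [605.7, 330.8, 166.6]
ee_rot: [0.001, -0.035, 0.999, 0.0]
ft_force: [-1.5, -0.8, 4.7]
grip_width: 30.9
grasp_force: 44.3
```

Request:
apply_moves --moves '[{"hand": 0.02, "translation": [0, 0, 0.0005], "twist": 0}, {"hand": 0.02, "translation": [0, 0, 0], "twist": 0}]'

```text
time_s: 9.95
position: [605.7, 330.8, 166.6]
ee_rot: [0.001, -0.035, 0.999, 0.0]
ft_force: [-2.7, -1.8, 8.9]
grip_width: 31.1
grasp_force: 44.7
```

Request:
apply_moves --moves '[{"hand": 0.03, "translation": [0, 0, -0.001], "twist": 0}, {"hand": 0.04, "translation": [0, 0, 0], "twist": 0}, {"hand": 0.06, "translation": [0, 0, 0], "twist": 0}, {"hand": 0.06, "translation": [0, 0, 0], "twist": 0}, {"hand": 0.06, "translation": [0, 0, 0], "twist": 0}, {"hand": 0.06, "translation": [0, 0, -0.01], "twist": 0}, {"hand": 0.06, "translation": [0, 0, -0.02], "twist": 0}, {"hand": 0.06, "translation": [0, 0, -0.03], "twist": 0}]'

```text
time_s: 10.62
position: [603.9, 329.8, 224.2]
ee_rot: [-0.002, -0.035, 0.999, -0.001]
ft_force: [-0.0, 0.6, 0.3]
grip_width: 60.3
grasp_force: 0.0
```

Request:
apply_moves --moves '[{"hand": 0.085, "translation": [0, 0, -0.035], "twist": 0}, {"hand": 0.085, "translation": [0, 0, -0.035], "twist": 0}, {"hand": 0.085, "translation": [0, 0, -0.03], "twist": 0}, {"hand": 0.085, "translation": [0, -0.02, 0], "twist": 0}, {"hand": 0.085, "translation": [0, -0.03, 0], "twist": 0}, {"hand": 0.085, "translation": [0, -0.04, 0], "twist": 0}, {"hand": 0.085, "translation": [0, -0.04, 0], "twist": 0}, {"hand": 0.085, "translation": [0, -0.04, 0], "twist": 0}]'

```text
time_s: 11.28
position: [617.0, 159.6, 326.7]
ee_rot: [0.0, -0.036, 0.999, 0.0]
ft_force: [0.6, 0.1, 0.1]
grip_width: 85.2
grasp_force: 0.0
```

```bash
python3 - <<'E'
from h import *
a=save("side","s4"); P=cams.camera_params("wrist"); w=save("wrist","w4")
L=cams.landmark_of("wrist","ears_seat"); print([(round(l["p"],2),np.array(l["centre"]),onz("wrist",l["centre"],163,P)) for l in L[:2]])
for q,z in (("pan_center",76),("big_weight",15),("small_weight",15),("board",0),("tumbler",0)):
    for l in cams.landmark_of("wrist",q)[:2]: print(q,round(l["p"],2),np.array(l["centre"]),onz("wrist",l["centre"],z,P))
cv2.imwrite("pics/c4.png",np.vstack([cv2.resize(a[90:330,160:560],(600,360)),cv2.resize(w,(600,375))])[:600*2,:,::-1])
cv2.imwrite("pics/c4.png",np.vstack([a[130:330,20:620],cv2.resize(w,(600,375))])[:,:,::-1])
plan([490,-368,250],0)
E
```

```text
[(0.92, array([184., 487.]), array([601.6, 332. , 163. ]))]
pan_center 0.94 [149.9 176.3] [601.4 -55.8  76. ]
big_weight 0.71 [91.6 58.9] [ 494.7 -368.8   15. ]
small_weight 0.61 [77.9 93.7] [ 480.3 -267.5   15. ]
board 0.98 [89.1 84.1] [ 496.8 -307.3   -0. ]
tumbler 0.81 [ 41.8 361.5] [433.5 192.6   0. ]
t11.68 pos [617.1 162.3 325.9] yhead 1.642 zaxis [ 0.  0. -1.] grip 85.1 0.0 F [-0.4  0.2  0.1]
q [ 0.2  0.3  1.5  0.   1.3 -1.4] twist -1.499 | shift before twist [ 164.7 -519.9   75.7] after twist [530.3 127.1  75.7]
```

View pics/c4.png

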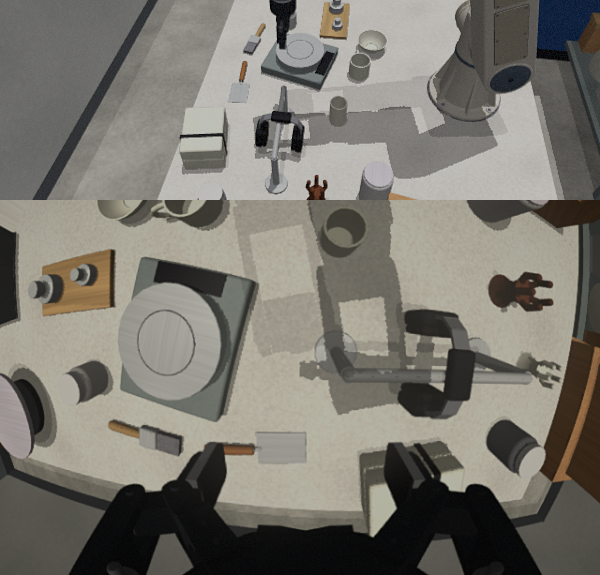

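The ear defenders hang on the bar at about (285,130) in the side part, one cup on each side, with the pad at about (460,375) in the wrist part. I'm moving over the pan to measure its centre.

Request:
apply_moves --moves '[{"hand": 0.06, "translation": [0, -0.03, 0], "twist": 0}, {"hand": 0.06, "translation": [-0.005, -0.04, 0], "twist": 0}, {"hand": 0.06, "translation": [-0.01, -0.04, 0], "twist": 0}, {"hand": 0.06, "translation": [-0.01, -0.04, 0], "twist": 0}, {"hand": 0.06, "translation": [-0.01, -0.04, 0], "twist": 0}, {"hand": 0.06, "translation": [0, -0.03, 0], "twist": 0}, {"hand": 0.06, "translation": [0, 0, 0], "twist": 0}, {"hand": 0.06, "translation": [0, 0, 0], "twist": 0}]'

```text
time_s: 12.35
position: [667.7, -56.5, 325.3]
ee_rot: [-0.0, -0.034, 0.999, 0.0]
ft_force: [0.7, 0.9, -0.1]
grip_width: 60.2
grasp_force: 0.0
```

```bash
python3 - <<'E'
from h import *
P=cams.camera_params("wrist"); w=save("wrist","w5")
for q,z in (("pan_center",76),("big_weight",15),("small_weight",15),("board",0)):
    for l in cams.landmark_of("wrist",q)[:2]: print(q,round(l["p"],2),np.array(l["centre"]),onz("wrist",l["centre"],z,P))
for l in cams.cut_out("wrist","pan_center")[:1]:
    ct=max(cv2.findContours(l["pixels"].astype(np.uint8),0,2)[0],key=cv2.contourArea)[:,0]
    X=np.array([onz("wrist",(p[1],p[0]),76,P)[:2] for p in ct]).astype(np.float32); print(l["p"],cv2.minEnclosingCircle(X),cv2.fitEllipse(X),X.min(0),X.max(0))
L=cams.cut_out("wrist","big_weight")[:1]
for l in L:
    m=l["pixels"]; r,c=np.nonzero(m); print("bw",l["p"],l["centre"],r.min(),r.max(),c.min(),c.max())
cv2.imwrite("pics/w5c.png",cv2.resize(w[60:360,0:400],(800,600))[:,:,::-1])
plan([494,-369,180],1.642)
E
```

```text
pan_center 0.87 [118.9 326.6] [603.3 -59.2  76. ]
big_weight 0.64 [ 53.9 136.5] [ 499.8 -375.6   15. ]
small_weight 0.65 [ 38.4 194.8] [ 484.7 -267.5   15. ]
board 0.94 [ 50.5 174.7] [ 498.7 -309.2    0. ]
0.68 ((605.2474975585938, -57.70792770385742), 89.31372833251953) ((605.23779296875, -57.861236572265625), (175.4613800048828, 176.273681640625), 160.01841735839844) [ 516.  -146.6] [694.6  30.3]
bw 0.8 [49.5, 133.1] 33 70 107 152
t12.70 pos [667.5 -54.7 326. ] yhead 1.643 zaxis [ 0.  0. -1.] grip 59.9 0.0 F [-0.4 -0.   1. ]
q [-0.1  0.4  1.4  0.   1.4 -1.7] twist 0.001 | shift before twist [ 195.7 -301.   145.9] after twist [ 195.5 -301.2  145.9]
```

View pics/w5.png

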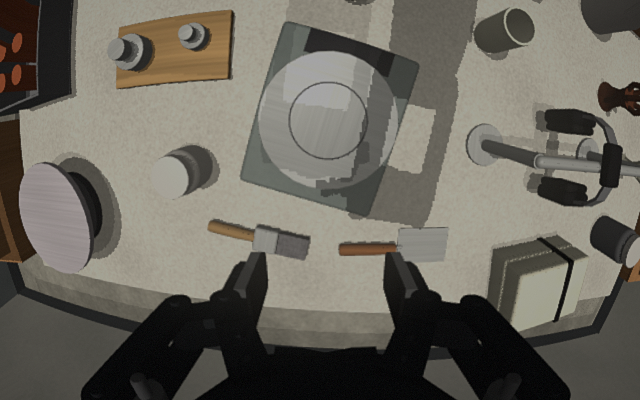

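The wrist view shows the empty pan centred at about (327,119). The large weight is at about (128,52) on the board and the small one at (192,37).

Request:
apply_moves --moves '[{"hand": 0.06, "translation": [0.014, -0.02, 0], "twist": 0}, {"hand": 0.06, "translation": [0.02, -0.031, 0.008], "twist": 0}, {"hand": 0.06, "translation": [0.02, -0.031, 0.01], "twist": 0}, {"hand": 0.06, "translation": [0.02, -0.031, 0.01], "twist": 0}, {"hand": 0.06, "translation": [0.02, -0.031, 0.01], "twist": 0}, {"hand": 0.06, "translation": [0.02, -0.031, 0.01], "twist": 0}, {"hand": 0.06, "translation": [0.02, -0.031, 0.01], "twist": 0}, {"hand": 0.06, "translation": [0.02, -0.031, 0.01], "twist": 0}]'

```text
time_s: 13.37
position: [529.8, -304.0, 257.7]
ee_rot: [0.0, -0.036, 0.999, -0.0]
ft_force: [0.2, -0.4, 0.9]
grip_width: 59.8
grasp_force: 0.0
```

Request:
apply_moves --moves '[{"hand": 0.06, "translation": [0.02, -0.031, 0.01], "twist": 0}, {"hand": 0.06, "translation": [0.014, -0.02, 0.01], "twist": 0}, {"hand": 0.06, "translation": [0.008, -0.013, 0.008], "twist": 0}, {"hand": 0.06, "translation": [0, 0, 0], "twist": 0}, {"hand": 0.06, "translation": [0, 0, 0], "twist": 0}, {"hand": 0.06, "translation": [0, 0, 0], "twist": 0}]'

```text
time_s: 13.87
position: [494.0, -369.1, 230.2]
ee_rot: [0.0, -0.035, 0.999, 0.0]
ft_force: [-0.0, 0.3, 0.1]
grip_width: 60.2
grasp_force: 0.0
```

```bash
python3 - <<'E'
from h import *
P=cams.camera_params("wrist"); w=save("wrist","w6")
for q,z in (("big_weight",15),("small_weight",15),("board",0)):
    for l in cams.landmark_of("wrist",q)[:2]: print(q,round(l["p"],2),np.array(l["centre"]),onz("wrist",l["centre"],z,P))
for l in cams.cut_out("wrist","big_weight")[:1]:
    m=l["pixels"]; r,c=np.nonzero(m); print("bw",l["p"],l["centre"],r.min(),r.max(),c.min(),c.max())
plan([494,-369,180],1.642)
E
```

```text
big_weight 0.65 [180.4 320.3] [ 501.6 -374.4   15. ]
big_weight 0.33 [169.9 627.9] [430.  159.3  15. ]
small_weight 0.98 [170.9 408.6] [ 481.6 -269.3   15. ]
board 0.73 [176.5 367.8] [ 495.9 -316.1    0. ]
bw 0.96 [180.9, 321.3] 154 210 295 348
t14.12 pos [ 493.9 -369.3  230.2] yhead 1.642 zaxis [ 0. -0. -1.] grip 59.9 0.0 F [-0.3 -0.5  0.1]
q [-0.6  0.3  1.6  0.   1.1 -2.3] twist 0.000 | shift before twist [-0.1  0.3 50.2] after twist [-0.1  0.3 50.2]
```

View pics/w6.png

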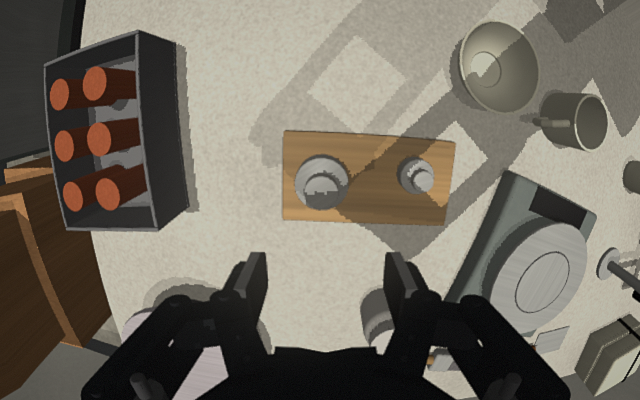

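The wrist view shows the large weight's knob top at about (322,190), its base ring centred at about (321,181), and the small weight at (417,178).

```bash
python3 - <<'E'
from h import *
P=cams.camera_params("wrist"); w=cv2.imread("pics/w6.png",0)
print(onz("wrist",(190,322.5),77,P),onz("wrist",(181.5,321.2),45,P),onz("wrist",(180,321),30,P))
c=cv2.HoughCircles(w[140:220,280:360],cv2.HOUGH_GRADIENT,1,5,param1=80,param2=12,minRadius=12,maxRadius=32); print(c[0][:6]+[280,140,0])
x=onz("wrist",(190,322.5),77,P); plan([x[0],x[1],58],1.642)
E
```

```text
[ 496.2 -371.9   77. ] [ 495.5 -373.6   45. ] [ 497.4 -373.9   30. ]
[[320.5 183.5  25.7]
 [323.5 179.5  25.8]
 [317.5 187.5  31.4]
 [325.5 186.5  31.4]
 [324.5 194.5  20.2]
 [318.5 195.5  19.9]]
t14.12 pos [ 493.9 -369.3  230.2] yhead 1.642 zaxis [ 0. -0. -1.] grip 59.9 0.0 F [-0.3 -0.5  0.1]
q [-0.6  0.3  1.6  0.   1.1 -2.3] twist 0.000 | shift before twist [ -2.1  -2.7 172.2] after twist [ -2.1  -2.7 172.2]
```

Request:
apply_moves --moves '[{"hand": 0.06, "translation": [-0.002, -0.004, 0.03], "twist": 0}, {"hand": 0.06, "translation": [0, 0, 0.035], "twist": 0}, {"hand": 0.06, "translation": [0, 0, 0.035], "twist": 0}, {"hand": 0.06, "translation": [0, 0, 0.03], "twist": 0}, {"hand": 0.06, "translation": [0, 0, 0.025], "twist": 0}, {"hand": 0.06, "translation": [0, 0, 0.015], "twist": 0}, {"hand": 0.06, "translation": [0, 0, 0.005], "twist": 0}, {"hand": 0.06, "translation": [0, 0, 0], "twist": 0}]' --newtons 60

```text
time_s: 14.78
position: [495.0, -373.1, 53.7]
ee_rot: [-0.001, -0.035, 0.999, 0.001]
ft_force: [-0.4, 0.0, 0.6]
grip_width: 60.3
grasp_force: 0.0
```

Request:
apply_moves --moves '[{"hand": 0.045, "translation": [0, 0, 0], "twist": 0}, {"hand": 0.02, "translation": [0, 0, 0], "twist": 0}, {"hand": 0.02, "translation": [0, 0, 0], "twist": 0}, {"hand": 0.02, "translation": [0, 0, 0], "twist": 0}, {"hand": 0.02, "translation": [0, 0, 0], "twist": 0}, {"hand": 0.02, "translation": [0, 0, 0], "twist": 0}]'

```text
time_s: 15.28
position: [496.3, -374.1, 56.6]
ee_rot: [0.001, -0.035, 0.999, -0.001]
ft_force: [-0.4, 4.3, 6.6]
grip_width: 32.1
grasp_force: 59.5
```

Request:
apply_moves --moves '[{"hand": 0.02, "translation": [0, 0, -0.003], "twist": 0}, {"hand": 0.02, "translation": [0, 0, -0.007], "twist": 0}, {"hand": 0.02, "translation": [0, 0, -0.015], "twist": 0}, {"hand": 0.02, "translation": [0, 0, -0.025], "twist": 0}, {"hand": 0.02, "translation": [0, 0, -0.03], "twist": 0}, {"hand": 0.02, "translation": [0, 0, -0.03], "twist": 0}, {"hand": 0.02, "translation": [0, 0, -0.02], "twist": 0}, {"hand": 0.02, "translation": [0, 0, 0], "twist": 0}]'

```text
time_s: 15.95
position: [497.3, -375.5, 189.9]
ee_rot: [0.003, -0.035, 0.999, -0.002]
ft_force: [1.9, -1.1, -7.2]
grip_width: 32.1
grasp_force: 61.0
```

Request:
apply_moves --moves '[{"hand": 0.02, "translation": [-0.006, 0.014, 0], "twist": 0}, {"hand": 0.02, "translation": [-0.01, 0.023, 0], "twist": 0}, {"hand": 0.02, "translation": [-0.013, 0.031, 0], "twist": 0}, {"hand": 0.02, "translation": [-0.013, 0.031, 0], "twist": 0}, {"hand": 0.02, "translation": [-0.013, 0.031, 0], "twist": 0}, {"hand": 0.02, "translation": [-0.013, 0.031, 0], "twist": 0}, {"hand": 0.02, "translation": [-0.013, 0.031, 0], "twist": 0}, {"hand": 0.02, "translation": [-0.013, 0.031, 0], "twist": 0}]'

```text
time_s: 16.62
position: [572.3, -142.5, 182.6]
ee_rot: [-0.002, -0.035, 0.999, 0.001]
ft_force: [0.1, 0.1, -8.5]
grip_width: 32.1
grasp_force: 61.2
```

Request:
apply_moves --moves '[{"hand": 0.02, "translation": [-0.013, 0.031, 0], "twist": 0}, {"hand": 0.02, "translation": [-0.012, 0.027, 0], "twist": 0}, {"hand": 0.02, "translation": [-0.008, 0.018, 0], "twist": 0}, {"hand": 0.02, "translation": [-0.004, 0.009, 0], "twist": 0}, {"hand": 0.02, "translation": [0, 0, 0], "twist": 0}, {"hand": 0.02, "translation": [0, 0, 0], "twist": 0}, {"hand": 0.02, "translation": [0, 0, 0], "twist": 0}]'

```text
time_s: 17.2
position: [603.5, -58.0, 183.7]
ee_rot: [-0.001, -0.035, 0.999, -0.0]
ft_force: [-0.1, 0.8, -6.3]
grip_width: 31.8
grasp_force: 61.3
```

```bash
python3 - <<'E'
from h import *
P=cams.camera_params("wrist"); w=save("wrist","w7"); a=save("side","s7")
for l in cams.landmark_of("wrist","big_weight")[:1]: print(round(l["p"],2),np.array(l["centre"]),onz("wrist",l["centre"],143,P))
L=cams.landmark_of("side","big_weight")[:1]; print([(l["p"],onz("side",l["centre"],143)) for l in L])
plan([605,-58,117.6],1.642)
cv2.imwrite("pics/c7.png",np.vstack([cv2.resize(w[80:400,120:520],(600,480)),a[120:240,20:620]])[:,:,::-1])
E
```

```text
0.67 [236.1 324. ] [605.8 -58.6 143. ]
[(0.7, array([596.3, -47.7, 143. ]))]
t17.40 pos [604.1 -58.3 184.7] yhead 1.640 zaxis [-0. -0. -1.] grip 32.1 61.3 F [ 0.6 -0.1 -6.9]
q [-0.1  0.4  1.7 -0.   1.1 -1.7] twist -0.002 | shift before twist [-0.9  0.3 67.1] after twist [-0.9  0.3 67.1]
```

View pics/c7.png

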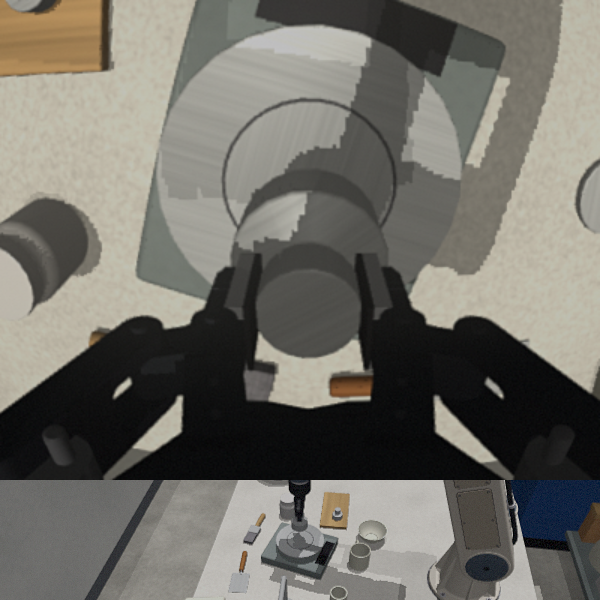

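The weight is held upright above the pan centre. The wrist part shows the knob between the fingers at about (308,300) with the pan ring around it.

Request:
apply_moves --moves '[{"hand": 0.02, "translation": [-0.001, 0, 0.012], "twist": 0}, {"hand": 0.02, "translation": [0, 0, 0.018], "twist": 0}, {"hand": 0.02, "translation": [0, 0, 0.015], "twist": 0}, {"hand": 0.02, "translation": [0, 0, 0.009], "twist": 0}, {"hand": 0.02, "translation": [0, 0, 0.005], "twist": 0}, {"hand": 0.02, "translation": [0, 0, 0.003], "twist": 0}, {"hand": 0.02, "translation": [0, 0, 0], "twist": 0}, {"hand": 0.02, "translation": [0, 0, 0], "twist": 0}]'

```text
time_s: 18.07
position: [605.9, -57.4, 123.2]
ee_rot: [0.0, -0.035, 0.999, -0.0]
ft_force: [0.4, -0.2, -6.4]
grip_width: 31.8
grasp_force: 61.2
```

Request:
apply_moves --moves '[{"hand": 0.02, "translation": [0, 0, 0.002], "twist": 0}, {"hand": 0.02, "translation": [0, 0, 0.002], "twist": 0}, {"hand": 0.02, "translation": [0, 0, 0.002], "twist": 0}, {"hand": 0.02, "translation": [0, 0, 0.001], "twist": 0}, {"hand": 0.02, "translation": [0, 0, 0.001], "twist": 0}, {"hand": 0.02, "translation": [0, 0, 0.001], "twist": 0}, {"hand": 0.02, "translation": [0, 0, 0], "twist": 0}, {"hand": 0.02, "translation": [0, 0, 0], "twist": 0}]'

```text
time_s: 18.73
position: [605.8, -57.4, 114.0]
ee_rot: [0.0, -0.035, 0.999, -0.0]
ft_force: [0.1, -0.0, -3.7]
grip_width: 31.9
grasp_force: 61.6
```

Request:
apply_moves --moves '[{"hand": 0.02, "translation": [0, 0, 0.001], "twist": 0}, {"hand": 0.02, "translation": [0, 0, 0.001], "twist": 0}, {"hand": 0.02, "translation": [0, 0, 0.001], "twist": 0}, {"hand": 0.02, "translation": [0, 0, 0.001], "twist": 0}, {"hand": 0.02, "translation": [0, 0, 0], "twist": 0}, {"hand": 0.02, "translation": [0, 0, 0], "twist": 0}]'

```text
time_s: 19.23
position: [605.7, -57.3, 110.0]
ee_rot: [0.0, -0.035, 0.999, 0.0]
ft_force: [1.2, 0.5, 0.2]
grip_width: 32.1
grasp_force: 61.9
```

Request:
apply_moves --moves '[{"hand": 0.035, "translation": [0, 0, 0], "twist": 0}, {"hand": 0.04, "translation": [0, 0, 0], "twist": 0}, {"hand": 0.05, "translation": [0, 0, 0], "twist": 0}, {"hand": 0.055, "translation": [0, 0, 0], "twist": 0}, {"hand": 0.055, "translation": [0, 0, 0], "twist": 0}, {"hand": 0.055, "translation": [0, 0, 0], "twist": 0}, {"hand": 0.055, "translation": [0, 0, 0], "twist": 0}, {"hand": 0.055, "translation": [0, 0, 0], "twist": 0}]'

```text
time_s: 19.9
position: [605.4, -57.4, 109.8]
ee_rot: [-0.0, -0.035, 0.999, -0.0]
ft_force: [-0.2, -0.2, 0.4]
grip_width: 55.1
grasp_force: 0.0
```

Request:
apply_moves --moves '[{"hand": 0.055, "translation": [0, 0, 0], "twist": 0}, {"hand": 0.055, "translation": [0, 0, 0], "twist": 0}, {"hand": 0.055, "translation": [0, 0, 0], "twist": 0}, {"hand": 0.055, "translation": [0, 0, 0], "twist": 0}, {"hand": 0.055, "translation": [0, 0, 0], "twist": 0}, {"hand": 0.055, "translation": [0, 0, 0], "twist": 0}, {"hand": 0.055, "translation": [0, 0, 0], "twist": 0}, {"hand": 0.055, "translation": [0, 0, 0], "twist": 0}]'

```text
time_s: 20.57
position: [605.5, -57.4, 109.8]
ee_rot: [0.0, -0.035, 0.999, -0.0]
ft_force: [-0.3, 0.6, -0.8]
grip_width: 54.8
grasp_force: 0.0
```

```bash
python3 - <<'E'
from h import *
P=cams.camera_params("wrist"); w=save("wrist","w8")
for q,z in (("big_weight",68),("pan_center",68)):
    for l in cams.landmark_of("wrist",q)[:1]: print(q,round(l["p"],2),np.array(l["centre"]),onz("wrist",l["centre"],z,P))
for l in cams.cut_out("wrist","big_weight")[:1]:
    r,c=np.nonzero(l["pixels"]); print("bw",l["p"],l["centre"],r.min(),r.max(),c.min(),c.max())
for l in cams.cut_out("wrist","pan_center")[:1]:
    ct=max(cv2.findContours(l["pixels"].astype(np.uint8),0,2)[0],key=cv2.contourArea)[:,0]
    X=np.array([onz("wrist",(p[1],p[0]),68,P)[:2] for p in ct]).astype(np.float32); print(l["p"],cv2.minEnclosingCircle(X))
plan([605,-58,117.6],1.642)
cv2.imwrite("pics/w8c.png",cv2.resize(w[80:400,120:520],(600,480))[:,:,::-1])
E
```

```text
big_weight 0.85 [233.8 320.6] [606.8 -60.2  68. ]
bw 0.8 [251.5, 325.3] 192 317 275 379
0.69 ((604.802734375, -57.697669982910156), 89.80992889404297)
t20.82 pos [605.5 -57.4 109.8] yhead 1.641 zaxis [ 0.  0. -1.] grip 55.0 0.0 F [-0.7  0.1 -0.1]
q [-0.1  0.5  1.8  0.   0.9 -1.7] twist -0.001 | shift before twist [ 0.5 -0.6 -7.8] after twist [ 0.5 -0.6 -7.8]
```

View pics/w8c.png

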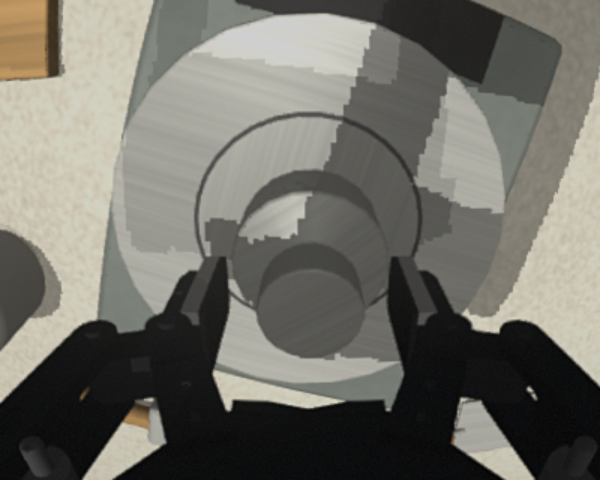

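The weight stands on the pan centre, released, with the fingers clear on both sides of the knob. I'm regripping it to return it.

Request:
apply_moves --moves '[{"hand": 0.055, "translation": [0, 0, -0.003], "twist": 0}, {"hand": 0.045, "translation": [0, 0, 0], "twist": 0}, {"hand": 0.02, "translation": [0, 0, 0], "twist": 0}, {"hand": 0.02, "translation": [0, 0, 0], "twist": 0}, {"hand": 0.02, "translation": [0, 0, 0], "twist": 0}, {"hand": 0.02, "translation": [0, 0, 0], "twist": 0}, {"hand": 0.02, "translation": [0, 0, 0], "twist": 0}]'

```text
time_s: 21.4
position: [605.6, -57.1, 112.9]
ee_rot: [0.0, -0.035, 0.999, 0.0]
ft_force: [0.9, 2.7, 0.4]
grip_width: 31.8
grasp_force: 59.3
```

Request:
apply_moves --moves '[{"hand": 0.02, "translation": [0, 0, -0.002], "twist": 0}, {"hand": 0.02, "translation": [0, 0, -0.003], "twist": 0}, {"hand": 0.02, "translation": [0, 0, -0.005], "twist": 0}, {"hand": 0.02, "translation": [0, 0, -0.01], "twist": 0}, {"hand": 0.02, "translation": [0, 0, -0.02], "twist": 0}, {"hand": 0.02, "translation": [0, 0, -0.025], "twist": 0}, {"hand": 0.02, "translation": [0, 0, -0.015], "twist": 0}, {"hand": 0.02, "translation": [0, 0, 0], "twist": 0}]'

```text
time_s: 22.07
position: [607.0, -57.9, 196.6]
ee_rot: [0.002, -0.035, 0.999, -0.001]
ft_force: [0.8, 0.2, -6.6]
grip_width: 31.9
grasp_force: 60.8
```

Request:
apply_moves --moves '[{"hand": 0.02, "translation": [0.006, -0.014, 0], "twist": 0}, {"hand": 0.02, "translation": [0.01, -0.023, 0], "twist": 0}, {"hand": 0.02, "translation": [0.013, -0.031, 0], "twist": 0}, {"hand": 0.02, "translation": [0.013, -0.031, 0], "twist": 0}, {"hand": 0.02, "translation": [0.013, -0.031, 0], "twist": 0}, {"hand": 0.02, "translation": [0.013, -0.031, 0], "twist": 0}, {"hand": 0.02, "translation": [0.013, -0.031, 0], "twist": 0}, {"hand": 0.02, "translation": [0.013, -0.031, 0], "twist": 0}]'

```text
time_s: 22.73
position: [525.0, -287.8, 191.2]
ee_rot: [-0.001, -0.035, 0.999, 0.001]
ft_force: [0.9, 0.4, -7.1]
grip_width: 31.8
grasp_force: 61.0
```

Request:
apply_moves --moves '[{"hand": 0.02, "translation": [0.013, -0.031, 0], "twist": 0}, {"hand": 0.02, "translation": [0.012, -0.027, 0], "twist": 0}, {"hand": 0.02, "translation": [0.008, -0.017, 0], "twist": 0}, {"hand": 0.02, "translation": [0.004, -0.009, 0], "twist": 0}, {"hand": 0.02, "translation": [0, 0, 0], "twist": 0}, {"hand": 0.02, "translation": [0, 0, 0], "twist": 0}, {"hand": 0.02, "translation": [0, 0, 0], "twist": 0}]'

```text
time_s: 23.32
position: [496.1, -371.7, 192.0]
ee_rot: [-0.001, -0.035, 0.999, 0.001]
ft_force: [-0.3, 0.2, -7.7]
grip_width: 31.6
grasp_force: 61.1
```

```bash
python3 - <<'E'
from h import *
P=cams.camera_params("wrist"); w=save("wrist","w9")
for q,z in (("board",0),("small_weight",15),("big_weight",148)):
    for l in cams.landmark_of("wrist",q)[:1]: print(q,round(l["p"],2),np.array(l["centre"]),onz("wrist",l["centre"],z,P))
plan([496.5,-372,59.6],1.642)
E
```

```text
board 0.62 [182.7 375.8] [ 495.8 -314.6    0. ]
small_weight 0.86 [180.7 421.4] [ 485.9 -266.6   15. ]
big_weight 0.59 [232.1 325.3] [ 496.9 -371.5  148. ]
t23.52 pos [ 496.7 -371.9  192.7] yhead 1.642 zaxis [-0.  0. -1.] grip 31.8 61.1 F [-0.1 -0.1 -7.4]
q [-0.7  0.4  1.7  0.   1.1 -2.3] twist 0.000 | shift before twist [  0.2  -0.1 133.1] after twist [  0.2  -0.1 133.1]
```

Descending, ending in fine steps until contact.

Request:
apply_moves --moves '[{"hand": 0.02, "translation": [0, 0, 0.015], "twist": 0}, {"hand": 0.02, "translation": [0, 0, 0.03], "twist": 0}, {"hand": 0.02, "translation": [0, 0, 0.03], "twist": 0}, {"hand": 0.02, "translation": [0, 0, 0.025], "twist": 0}, {"hand": 0.02, "translation": [0, 0, 0.016], "twist": 0}, {"hand": 0.02, "translation": [0, 0, 0.008], "twist": 0}, {"hand": 0.02, "translation": [0, 0, 0.004], "twist": 0}, {"hand": 0.02, "translation": [0, 0, 0], "twist": 0}]'

```text
time_s: 24.18
position: [496.6, -372.6, 64.6]
ee_rot: [-0.0, -0.035, 0.999, 0.0]
ft_force: [-1.0, -0.8, -7.6]
grip_width: 31.8
grasp_force: 61.1
```

Request:
apply_moves --moves '[{"hand": 0.02, "translation": [0, 0, 0.001], "twist": 0}, {"hand": 0.02, "translation": [0, 0, 0.001], "twist": 0}, {"hand": 0.02, "translation": [0, 0, 0.001], "twist": 0}, {"hand": 0.02, "translation": [0, 0, 0.001], "twist": 0}, {"hand": 0.02, "translation": [0, 0, 0], "twist": 0}, {"hand": 0.02, "translation": [0, 0, 0], "twist": 0}]'

```text
time_s: 24.68
position: [496.6, -373.0, 61.3]
ee_rot: [0.0, -0.035, 0.999, -0.0]
ft_force: [0.2, -0.3, -4.8]
grip_width: 31.7
grasp_force: 61.3
```

Request:
apply_moves --moves '[{"hand": 0.02, "translation": [0, 0, 0.001], "twist": 0}, {"hand": 0.02, "translation": [0, 0, 0], "twist": 0}, {"hand": 0.02, "translation": [0, 0, 0], "twist": 0}]'

```text
time_s: 24.93
position: [496.7, -373.0, 61.2]
ee_rot: [0.0, -0.035, 0.999, -0.0]
ft_force: [-2.8, 2.6, 4.8]
grip_width: 31.5
grasp_force: 62.4
```

Request:
apply_moves --moves '[{"hand": 0.035, "translation": [0, 0, -0.001], "twist": 0}, {"hand": 0.045, "translation": [0, 0, 0], "twist": 0}, {"hand": 0.06, "translation": [0, 0, 0], "twist": 0}, {"hand": 0.06, "translation": [0, 0, 0], "twist": 0}, {"hand": 0.06, "translation": [0, 0, 0], "twist": 0}, {"hand": 0.06, "translation": [0, 0, -0.01], "twist": 0}, {"hand": 0.06, "translation": [0, 0, -0.03], "twist": 0}, {"hand": 0.06, "translation": [0, 0, -0.035], "twist": 0}]'

```text
time_s: 25.6
position: [494.9, -371.8, 135.1]
ee_rot: [-0.002, -0.035, 0.999, 0.001]
ft_force: [0.6, -1.1, 0.4]
grip_width: 59.7
grasp_force: 0.0
```

Request:
apply_moves --moves '[{"hand": 0.06, "translation": [0, 0, -0.037], "twist": 0}, {"hand": 0.06, "translation": [0, 0, -0.037], "twist": 0}, {"hand": 0.06, "translation": [0, 0, -0.035], "twist": 0}, {"hand": 0.06, "translation": [0, 0, -0.02], "twist": 0}, {"hand": 0.06, "translation": [0, 0, 0], "twist": 0}, {"hand": 0.06, "translation": [0, 0, 0], "twist": 0}]'

```text
time_s: 26.1
position: [496.8, -373.2, 266.8]
ee_rot: [0.001, -0.035, 0.999, -0.001]
ft_force: [0.3, 0.2, 0.2]
grip_width: 60.0
grasp_force: 0.0
```

```bash
python3 - <<'E'
from h import *
P=cams.camera_params("wrist"); w=save("wrist","w10")
for q,z in (("big_weight",15),("board",0),("small_weight",15)):
    for l in cams.landmark_of("wrist",q)[:1]: print(q,round(l["p"],2),np.array(l["centre"]),onz("wrist",l["centre"],z,P))
plan([436,190,250],1.642)
cv2.imwrite("pics/w10c.png",w[100:260,200:520,::-1])
E
```

```text
big_weight 0.61 [168.9 323.6] [ 498.  -375.8   15. ]
board 0.75 [167.1 368. ] [ 494.  -316.1    0. ]
small_weight 0.67 [165.8 405.9] [ 485.1 -267.8   15. ]
t26.30 pos [ 495.6 -372.3  263.2] yhead 1.641 zaxis [-0.  0. -1.] grip 60.1 0.0 F [-0.7 -0.2  0.4]
q [-0.7  0.3  1.6  0.   1.2 -2.3] twist -0.001 | shift before twist [ 20.  565.   14.3] after twist [ 19.4 565.1  14.3]
```

View pics/w10c.png

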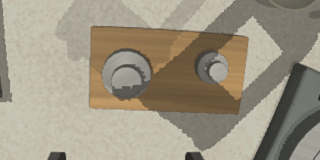

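The large weight stands upright on its board at about (127,75), with the small weight untouched at (213,67). I'm moving to the tumbler.

Request:
apply_moves --moves '[{"hand": 0.085, "translation": [0.001, 0.02, 0], "twist": 0}, {"hand": 0.085, "translation": [0.001, 0.035, 0], "twist": 0}, {"hand": 0.085, "translation": [0.001, 0.035, 0], "twist": 0}, {"hand": 0.085, "translation": [0.001, 0.035, 0], "twist": 0}, {"hand": 0.085, "translation": [0.001, 0.035, 0], "twist": 0}, {"hand": 0.085, "translation": [0.001, 0.035, 0], "twist": 0}, {"hand": 0.085, "translation": [0.001, 0.035, 0], "twist": 0}, {"hand": 0.085, "translation": [0.001, 0.035, 0], "twist": 0}]'

```text
time_s: 26.97
position: [468.7, -107.4, 263.7]
ee_rot: [-0.001, -0.035, 0.999, 0.0]
ft_force: [0.2, -0.2, 0.6]
grip_width: 85.0
grasp_force: 0.0
```

Request:
apply_moves --moves '[{"hand": 0.085, "translation": [0.001, 0.035, 0], "twist": 0}, {"hand": 0.085, "translation": [0.001, 0.035, 0], "twist": 0}, {"hand": 0.085, "translation": [0.001, 0.035, 0], "twist": 0}, {"hand": 0.085, "translation": [0.001, 0.035, 0], "twist": 0}, {"hand": 0.085, "translation": [0.001, 0.035, 0], "twist": 0}, {"hand": 0.085, "translation": [0.001, 0.035, 0], "twist": 0}, {"hand": 0.085, "translation": [0.001, 0.035, 0], "twist": 0}, {"hand": 0.085, "translation": [0.002, 0.035, 0], "twist": 0}]'

```text
time_s: 27.63
position: [440.2, 171.2, 263.8]
ee_rot: [-0.001, -0.035, 0.999, -0.0]
ft_force: [0.5, 0.7, 0.4]
grip_width: 84.9
grasp_force: 0.0
```

Request:
apply_moves --moves '[{"hand": 0.085, "translation": [0.002, 0.02, 0], "twist": 0}, {"hand": 0.085, "translation": [0, 0, 0], "twist": 0}, {"hand": 0.085, "translation": [0, 0, 0], "twist": 0}, {"hand": 0.085, "translation": [0, 0, 0], "twist": 0}]'

```text
time_s: 27.97
position: [437.3, 188.9, 264.0]
ee_rot: [-0.001, -0.035, 0.999, -0.001]
ft_force: [-0.1, 0.3, 0.3]
grip_width: 84.8
grasp_force: 0.0
```

```bash
python3 - <<'E'
from h import *
P=cams.camera_params("wrist"); w=save("wrist","w11")
for l in cams.landmark_of("wrist","tumbler")[:2]: print(round(l["p"],2),np.array(l["centre"]),onz("wrist",l["centre"],0,P))
for l in cams.cut_out("wrist","tumbler")[:1]:
    m=l["pixels"]; r,c=np.nonzero(m); print(l["p"],l["centre"],r.min(),r.max(),c.min(),c.max())
    # rim circle fit: project contour points to z=100; foot: z=0
    rr=[]
    ct=max(cv2.findContours(m.astype(np.uint8),0,2)[0],key=cv2.contourArea)[:,0]
    X=np.array([onz("wrist",(p[1],p[0]),100,P)[:2] for p in ct]).astype(np.float32); print("rimplane",X.min(0),X.max(0),cv2.minEnclosingCircle(X))
for l in cams.landmark_of("wrist","ears_seat")[:1]: print("ears",l["p"],onz("wrist",l["centre"],163,P))
plan([436,197,58],1.642)
cv2.imwrite("pics/w11c.png",cv2.resize(w[80:400,120:520],(600,480))[:,:,::-1])
E
```

```text
0.9 [179.4, 327.7] 147 211 300 354
rimplane [397.5 162.7] [465.1 218.8] ((431.3979797363281, 189.6541290283203), 34.034725189208984)
t28.17 pos [437.8 188.5 264.6] yhead 1.640 zaxis [-0. -0. -1.] grip 84.8 0.0 F [0.2 0.7 0.2]
q [ 0.4  0.1  1.9 -0.   1.2 -1.2] twist -0.002 | shift before twist [  1.2   8.6 206.6] after twist [  1.2   8.6 206.6]
```

View pics/w11c.png

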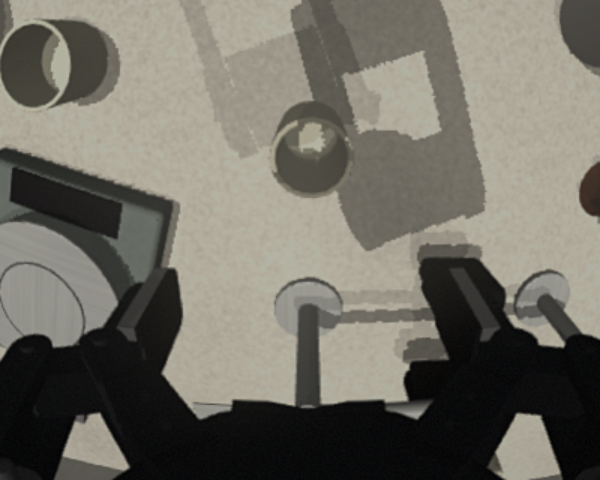

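The wrist view shows the tumbler's rim circle centred at about (311,157) in the crop, upright, with nothing between the open fingers. I'm descending around it.

Request:
apply_moves --moves '[{"hand": 0.085, "translation": [0.002, 0.003, 0.02], "twist": 0}, {"hand": 0.085, "translation": [0, 0, 0.035], "twist": 0}, {"hand": 0.085, "translation": [0, 0, 0.035], "twist": 0}, {"hand": 0.085, "translation": [0, 0, 0.035], "twist": 0}, {"hand": 0.085, "translation": [0, 0, 0.035], "twist": 0}, {"hand": 0.085, "translation": [0, 0, 0.03], "twist": 0}, {"hand": 0.085, "translation": [0, 0, 0.015], "twist": 0}, {"hand": 0.085, "translation": [0, 0, 0.005], "twist": 0}]' --newtons 30

```text
time_s: 28.83
position: [434.0, 190.9, 52.3]
ee_rot: [-0.002, -0.035, 0.999, -0.001]
ft_force: [-0.9, 0.4, -0.5]
grip_width: 85.2
grasp_force: 0.0
```

Request:
apply_moves --moves '[{"hand": 0.07, "translation": [0, 0, 0], "twist": 0}, {"hand": 0.065, "translation": [0, 0, 0], "twist": 0}, {"hand": 0.045, "translation": [0, 0, 0], "twist": 0}, {"hand": 0.045, "translation": [0, 0, 0], "twist": 0}, {"hand": 0.045, "translation": [0, 0, 0], "twist": 0}, {"hand": 0.045, "translation": [0, 0, 0], "twist": 0}, {"hand": 0.045, "translation": [0, 0, 0], "twist": 0}]'

```text
time_s: 29.42
position: [436.6, 192.6, 56.1]
ee_rot: [0.001, -0.035, 0.999, 0.0]
ft_force: [-0.1, -3.4, 8.6]
grip_width: 56.0
grasp_force: 35.3
```

Request:
apply_moves --moves '[{"hand": 0.045, "translation": [0, 0, -0.003], "twist": 0}, {"hand": 0.045, "translation": [0, 0, -0.007], "twist": 0}, {"hand": 0.045, "translation": [0, 0, -0.015], "twist": 0}, {"hand": 0.045, "translation": [0, 0, -0.025], "twist": 0}, {"hand": 0.045, "translation": [0, 0, -0.03], "twist": 0}, {"hand": 0.045, "translation": [0, 0, -0.03], "twist": 0}, {"hand": 0.045, "translation": [0, 0, -0.02], "twist": 0}, {"hand": 0.045, "translation": [0, 0, 0], "twist": 0}]'

```text
time_s: 30.08
position: [437.7, 193.5, 189.5]
ee_rot: [0.003, -0.035, 0.999, 0.001]
ft_force: [0.2, 0.5, -2.3]
grip_width: 56.5
grasp_force: 34.6
```

Request:
apply_moves --moves '[{"hand": 0.045, "translation": [-0.006, -0.01, 0], "twist": 0}, {"hand": 0.045, "translation": [-0.012, -0.021, 0], "twist": 0}, {"hand": 0.045, "translation": [-0.016, -0.028, 0], "twist": 0}, {"hand": 0.045, "translation": [-0.016, -0.028, 0], "twist": 0}, {"hand": 0.045, "translation": [-0.016, -0.028, 0], "twist": 0}, {"hand": 0.045, "translation": [-0.016, -0.028, 0], "twist": 0}, {"hand": 0.045, "translation": [-0.016, -0.028, 0], "twist": 0}, {"hand": 0.045, "translation": [-0.016, -0.028, 0], "twist": 0}]'

```text
time_s: 30.75
position: [562.9, -0.4, 183.0]
ee_rot: [-0.001, -0.035, 0.999, 0.0]
ft_force: [0.7, 0.8, -1.9]
grip_width: 56.1
grasp_force: 34.6
```

Request:
apply_moves --moves '[{"hand": 0.045, "translation": [-0.016, -0.028, 0], "twist": 0}, {"hand": 0.045, "translation": [-0.012, -0.02, 0], "twist": 0}, {"hand": 0.045, "translation": [-0.006, -0.01, 0], "twist": 0}, {"hand": 0.045, "translation": [-0.003, -0.004, 0], "twist": 0}, {"hand": 0.045, "translation": [0, 0, 0], "twist": 0}, {"hand": 0.045, "translation": [0, 0, 0], "twist": 0}, {"hand": 0.045, "translation": [0, 0, 0], "twist": 0}]'

```text
time_s: 31.33
position: [603.5, -56.4, 184.4]
ee_rot: [-0.001, -0.036, 0.999, 0.0]
ft_force: [0.1, -0.7, -2.2]
grip_width: 56.4
grasp_force: 34.6
```

```bash
python3 - <<'E'
from h import *
P=cams.camera_params("wrist"); w=save("wrist","w12"); a=save("side","s12")
for l in cams.landmark_of("wrist","tumbler")[:1]: print(round(l["p"],2),np.array(l["centre"]),onz("wrist",l["centre"],127,P))
for l in cams.landmark_of("side","tumbler")[:1]: print("side",round(l["p"],2),onz("side",l["centre"],127))
for l in cams.cut_out("wrist","tumbler")[:1]:
    m=l["pixels"]; r,c=np.nonzero(m); print(l["p"],l["centre"],r.min(),r.max(),c.min(),c.max())
plan([605,-58,130],1.642)
cv2.imwrite("pics/c12.png",np.vstack([cv2.resize(w[120:380,140:500],(600,433)),cv2.resize(a[140:220,220:500],(600,171))[:167]])[:600,:,::-1])
E
```

```text
0.64 [220.2 322.7] [601.2 -58.2 127. ]
side 0.57 [605.4 -51.5 127. ]
0.66 [280.6, 323.8] 189 351 254 396
t31.58 pos [604.3 -56.8 185. ] yhead 1.642 zaxis [ 0.  0. -1.] grip 56.3 34.6 F [-0.4 -0.4 -1.8]
q [-0.1  0.4  1.7  0.   1.1 -1.7] twist -0.000 | shift before twist [-0.6 -1.3 55. ] after twist [-0.6 -1.3 55. ]
```

View pics/c12.png

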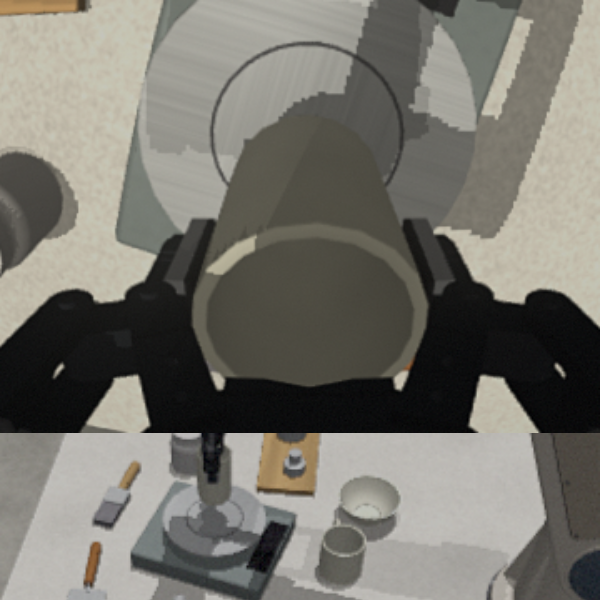

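The tumbler is held upright over the pan's ring, with its rim at about (310,305) in the wrist part. I'm lowering it gently.

Request:
apply_moves --moves '[{"hand": 0.045, "translation": [-0.001, -0.001, 0.01], "twist": 0}, {"hand": 0.045, "translation": [0, 0, 0.014], "twist": 0}, {"hand": 0.045, "translation": [0, 0, 0.012], "twist": 0}, {"hand": 0.045, "translation": [0, 0, 0.007], "twist": 0}, {"hand": 0.045, "translation": [0, 0, 0.004], "twist": 0}, {"hand": 0.045, "translation": [0, 0, 0.002], "twist": 0}, {"hand": 0.045, "translation": [0, 0, 0], "twist": 0}, {"hand": 0.045, "translation": [0, 0, 0], "twist": 0}]'

```text
time_s: 32.25
position: [605.8, -58.4, 136.1]
ee_rot: [0.0, -0.035, 0.999, -0.0]
ft_force: [-0.4, 0.2, -2.0]
grip_width: 56.2
grasp_force: 34.6
```

Request:
apply_moves --moves '[{"hand": 0.045, "translation": [0, 0, 0.001], "twist": 0}, {"hand": 0.045, "translation": [0, 0, 0.001], "twist": 0}, {"hand": 0.045, "translation": [0, 0, 0.001], "twist": 0}, {"hand": 0.045, "translation": [0, 0, 0.001], "twist": 0}, {"hand": 0.045, "translation": [0, 0, 0], "twist": 0}, {"hand": 0.045, "translation": [0, 0, 0], "twist": 0}]'

```text
time_s: 32.75
position: [605.6, -58.4, 131.9]
ee_rot: [0.0, -0.035, 0.999, -0.0]
ft_force: [0.1, -0.1, -0.9]
grip_width: 55.9
grasp_force: 34.6
```

Request:
apply_moves --moves '[{"hand": 0.045, "translation": [0, 0, 0.001], "twist": 0}, {"hand": 0.045, "translation": [0, 0, 0.001], "twist": 0}, {"hand": 0.045, "translation": [0, 0, 0], "twist": 0}, {"hand": 0.045, "translation": [0, 0, 0], "twist": 0}, {"hand": 0.045, "translation": [0, 0, 0], "twist": 0}]'

```text
time_s: 33.17
position: [605.6, -58.4, 129.9]
ee_rot: [0.0, -0.035, 0.999, -0.0]
ft_force: [-0.2, 0.6, 0.3]
grip_width: 56.4
grasp_force: 34.7
```

Request:
apply_moves --moves '[{"hand": 0.06, "translation": [0, 0, 0], "twist": 0}, {"hand": 0.065, "translation": [0, 0, 0], "twist": 0}, {"hand": 0.075, "translation": [0, 0, 0], "twist": 0}, {"hand": 0.085, "translation": [0, 0, 0], "twist": 0}, {"hand": 0.085, "translation": [0, 0, 0], "twist": 0}, {"hand": 0.085, "translation": [0, 0, 0], "twist": 0}, {"hand": 0.085, "translation": [0, 0, -0.01], "twist": 0}, {"hand": 0.085, "translation": [0, 0, -0.02], "twist": 0}]'

```text
time_s: 33.83
position: [603.9, -58.2, 158.4]
ee_rot: [-0.002, -0.035, 0.999, 0.0]
ft_force: [0.2, -0.2, 0.8]
grip_width: 84.7
grasp_force: 0.0
```

Request:
apply_moves --moves '[{"hand": 0.085, "translation": [0, 0, -0.03], "twist": 0}, {"hand": 0.085, "translation": [0, 0, -0.035], "twist": 0}, {"hand": 0.085, "translation": [0, 0, -0.035], "twist": 0}, {"hand": 0.085, "translation": [0, 0, -0.035], "twist": 0}, {"hand": 0.085, "translation": [0, 0, -0.03], "twist": 0}, {"hand": 0.085, "translation": [0, 0, -0.01], "twist": 0}, {"hand": 0.085, "translation": [0, 0, 0], "twist": 0}, {"hand": 0.085, "translation": [0, 0, 0], "twist": 0}]'

```text
time_s: 34.5
position: [605.3, -58.4, 334.9]
ee_rot: [0.0, -0.035, 0.999, -0.0]
ft_force: [-0.1, -0.3, -1.3]
grip_width: 85.1
grasp_force: 0.0
```

```bash
python3 - <<'E'
from h import *
P=cams.camera_params("wrist"); w=save("wrist","w13"); a=save("side","s13")
for c,p in (("wrist",P),("side",None)):
  for q,z in (("tumbler",74),("pan_center",74),("ears_seat",163),("big_weight",15)):
    for l in cams.landmark_of(c,q)[:1]: print(c,q,round(l["p"],2),onz(c,l["centre"],z,p))
for l in cams.cut_out("wrist","tumbler")[:1]:
    r,c=np.nonzero(l["pixels"]); print(onz("wrist",(r.max(),(c.min()+c.max())/2),174,P)-[29,0,0])
plan([605,-58,300])
cv2.imwrite("pics/c13.png",np.vstack([cv2.resize(w,(600,375)),a[130:330,20:620]])[:,:,::-1])
E
```

```text
wrist tumbler 0.94 [603.1 -57.1  74. ]
wrist ears_seat 0.72 [602.1 337.4 163. ]
wrist big_weight 0.56 [ 494.4 -379.9   15. ]
side tumbler 0.76 [609.2 -68.2  74. ]
side pan_center 0.93 [605.2 -66.6  74. ]
side ears_seat 0.9 [588.1 337.3 163. ]
side big_weight 0.56 [ 476.1 -367.6   15. ]
[604.2 -57.7 174. ]
t35.05 pos [605.5 -58.4 334.5] yhead 1.641 zaxis [-0.  0. -1.] grip 84.8 0.0 F [0.3 0.2 0. ]
q [-0.1  0.2  1.6  0.   1.4 -1.7] twist 0.000 | shift before twist [ 0.5  0.4 34.5] after twist [ 0.5  0.4 34.5]
```

View pics/c13.png

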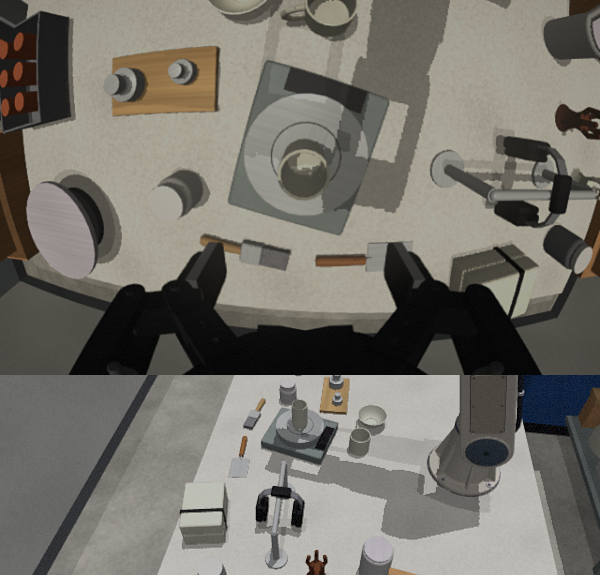

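The tumbler stands upright in the pan's ring at about (303,170). The ear defenders hang on the bar at (550,180), the large weight is on its board at (122,83), and the bystanders are undisturbed. I'm handing in.

```bash
python3 -c "
from bench import ctrl
print(ctrl.close_job())"
```

```text
the job is handed in; nothing more can be done
None
```

I handed the job in at about 35 s with everything in place in the last pictures: ear defenders hung on the rail, large weight checked on the pan and back on its board, tumbler upright in the centre of the pan; no verdict was shown.

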